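Knock the round pralines loose in their mould

ROBOT

A 6-joint arm with a two-finger parallel gripper is mounted at the origin on the work surface. World frame = base frame: x ahead of the robot, y to its left, z up, the work surface at z = 0. Lengths are in m, angles in rad, forces in N, time in s.
With the tool pointing down it reaches from about 0.275 to 0.85 m from the base axis. Payload 19 kg.
Tool frame: the origin (TCP) lies midway between the tips of the shut fingers; the grasp point (between the pads) lies 19 mm behind it; x points along the fingers, y is the direction in which the jaws open and shut, and the axes are right-handed (so a half turn about x gives the same grasp; the last joint's range is limited). The gripper opens to 85 mm and grips with 20 to 120 N. Pads are 22 mm wide; open, the fingers measure 114 mm over their backs; the gripper's body (76 mm by 85 mm) begins 54 mm behind the grasp point. The pads swing forward as they close: fully open they stand 13 mm farther back than shut.
Start: joints at [1.103, 0.15, 1.437, -0, 1.554, -0.134], TCP at [0.188, 0.543, 0.231] pointing down, gripper open.
Joint ranges: [-2.8, 2.8], [-0.68, 2.1], [0.12, 2.68], [-1.39, 4.53], [0.16, 2.79], [-2.81, 2.81]. Speed limits (rad/s): [1.89, 1.89, 2.22, 3.01, 3.01, 3.01].

INTERFACE

Orientations are given as a rotation vector (axis times angle).
In Python, from rig import robot, grab_frame, camera_info gives the robot as it stands. The module is installed in compiled form; this text tells all that it offers.
- The arm moves only by the shell command python3 -m pendant 'ROWS'. ROWS is JSON, a list of rows, each an object with "delta_rot": the turn, a rotation vector about the tool's x, y, z in units of 90 degrees (1.0 is 90 degrees), a list of three; "delta_pos": the shift along the tool's x, y, z in units of 0.1 m (1.0 is 0.1 m), a list of three; "grip": the opening, from -1 (shut) to 1 (fully open). In form: [{"delta_rot": [ax, ay, az], "delta_pos": [tx, ty, tz], "grip": grip}, ...]. A call has 1 to 10 rows; each row is the pose to reach, as a shift and turn from the pose commanded when the call began, along the tool's axes at that moment; what a row does not reach only later rows make up. A row lasts 1/12 s, in which the tool goes at most 41.7 mm and 7.16 degrees, less where a joint would pass 70% of its speed; a pose out of reach is approached as far as the arm can. A call with a number of a shift or a turn outside -1 to 1 is refused whole. A call with a gripper value outside its range is refused whole. The fingers move at their own pace and stop on an object; the grip force is fixed at half the most. Time passes only in rows, so rows that repeat a pose let the fingers close. It gives the time, the measured TCP pose, the force and the opening at its end, in the units of the state.
- robot.sense(): the state, without advancing time (a new reading comes with each control period).
- grab_frame(name): name is "side" or "top"; returns the picture (420x560x3 uint8, red, green, blue); there is no depth.
- camera_info(name): a dict with "mtx" (3x3 intrinsics, pixels), "position" and "orientation" of the camera in the world. Camera axes: x right, y down, z forward; pixel columns grow to the right and rows downward; lengths in m; the calibration is good to about 2 mm. A picture is of the moment at which its call begins. camera_info takes no time and is no camera call.
- robot.job_done(): hands the job in, once; it reports no verdict.
The state is a dict: "clock": time; "joint_pos": joint angles; "qd": joint speeds; "effort": joint torques, N m; "position": TCP position; "ee_rot": TCP orientation; "force": force on the tool from outside, world axes, zero at the start; "wrist_torque": the same for the moment, N m; "gripper_width": finger opening in m.
Only numpy, scipy, OpenCV 4.12 (cv2) and the standard library are available. Lean on these libraries where they do the work, as an engineer would, in place of code of your own. Each camera call takes 0.05 s, during which the arm holds its last target.

TASK

Two praline moulds stand on the bench, each with a sprung knock-out pin in its middle. Pick up the wooden mallet and, holding it, give the pin of the mould with the ROUND pralines a brisk knock straight down that drives it most of its way in; let it spring back, then stand the mallet upright on its round cork mat again and let go. Leave the square pralines' pin alone, and touch the pins with nothing but the mallet.

Things in the scene. Friction and masses are not known exactly. Their poses are not given: they have to be found in the camera images.
- mallet: upright one-piece wooden mallet, 0.3 kg, standing on its cork mat: fat cylindrical head (56 mm diameter, 55 mm high) below, round handle (28 mm diameter, 85 mm long) straight above, 140 mm tall in all. Strikes with the head's flat underside. Origin: centre of that underside; z up along the handle. Grip the handle from above at any yaw, about 105 mm above the origin.
- round_pin: steel pin, flat head 24 mm diameter, 8 mm thick, amid eight ROUND pralines in its fixed mould. Origin: centre of the head's top face, 86 mm above the worktop when up; z up. Slides straight down at most 18 mm on a spring (3 N at the top, 10 N at the bottom), returns by itself. Drive it 12 mm or more, still moving over 20 mm/s there: a 100 mm/s stroke aimed 16 mm deep is ample.
- square_pin: same pin in the same mould with eight SQUARE pralines: leave it alone. Origin: centre of the head's top face. Each mould is an aluminium block 120 x 120 mm, 50 mm high, on a 134 mm square foot; its brown pralines are 26 mm wide, their tops 57 mm above the worktop, the pins' heads well above them. The two moulds may be in either place.
- mat_top (a point): centre of the top face of the mallet's round cork mat, 130 mm diameter, 6 mm thick, fixed to the worktop; the mallet starts on it and goes back to it, its whole foot on the mat. z up.
Things that resemble listed ones, but are neither listed nor needed, are in the scene too. Leave any blue look-alike of the mallet alone.

How it is judged:
On the way:
1. the held mallet drives the round pralines' pin at least 12 mm down, moving faster than 20 mm/s (distance of round_pin from where it was at the start of the episode above 0.012 m and velocity of joint round_pin above 0.02 m/s and contact force between mallet and round_pin above 1 N and contact force between the fingers and mallet above 1 N).
At the end, for the whole second after the job is handed in: Both pins are up (within 3 mm of their start); the mallet stands upright (within 10 degrees), released and still, on its cork mat, its foot's centre within 37 mm of the mat's centre (distance of each of round_pin, square_pin from where it was at the start of the episode below 0.003 m and horizontal distance between mallet and mat_top below 0.037 m and z of mallet in the frame of mat_top between -0.005 and 0.005 m and angle between mallet's own z axis and vertical below 0.17 rad and linear speed of mallet below 0.02 m/s); the robot touches nothing.
It fails at once if the square pralines' pin is pushed more than 4 mm (distance of square_pin from where it was at the start of the episode above 0.004 m).
It fails at once if the robot itself touches a pin instead of using the mallet (contact force between any of the fingers, the arm and round_pin above 1 N or contact force between any of the fingers, the arm and square_pin above 1 N).
It also fails if it takes over 43 s, if anything falls off the work surface, if the arm or the gripper's body presses on something with over 40 N, if the wrist force passes 120 N, or if a joint passes its speed limit or range.

## Working session

There is one attempt and no reset: what is moved stays moved. The work goes in short steps, Python scripts to look and compute and a shell command to move; the robot and the scene stay as the last step left them, time stands still between calls to the robot, and variables do not carry over. Pictures are saved under pics/ and viewed, and the job is handed in when it is done.

```bash
mkdir -p pics
python3 - <<'E'
from rig import robot, grab_frame, camera_info
import cv2
for n in("side","top"):
    cv2.imwrite(f"pics/{n}0.png",grab_frame(n)[:,:,::-1]); print(n,camera_info(n))
print(robot.sense())
E
```

```text
side {'mtx': array([[489.10769466,   0.        , 276.5629696 ],
       [  0.        , 489.10769466, 206.76528903],
       [  0.        ,   0.        ,   1.        ]]), 'position': array([ 0.28288848, -0.59438334,  0.89826614]), 'orientation': array([-2.38289395,  0.46985291, -0.15507587])}
top {'mtx': array([[420.58239928,   0.        , 277.42994379],
       [  0.        , 420.58239928, 210.62125185],
       [  0.        ,   0.        ,   1.        ]]), 'position': array([0.29986553, 0.06515722, 1.13673699]), 'orientation': array([-2.16895851,  2.0449616 , -0.22712389])}
{'clock': 0.1, 'joint_pos': array([ 1.10299040e+00,  1.50926536e-01,  1.43794925e+00, -9.23413442e-06,
        1.55382259e+00, -1.34010308e-01]), 'qd': array([-1.20054933e-03, -2.03502533e-03, -1.02073983e-03,  1.38988487e-03,
        7.37662743e-05, -2.66634880e-04]), 'effort': array([ 5.36364183e-03, -7.14383483e+01, -5.71800721e+01, -8.42454324e-05,
        7.34375906e-03, -9.10589551e-05]), 'position': array([0.18831192, 0.54304925, 0.23075005]), 'ee_rot': array([ 0.26111893,  1.55519735, -0.26278846]), 'force': array([-0.69699998, -0.37174393,  0.73980153]), 'wrist_torque': array([-0.02179182, -0.02861651, -0.02121812]), 'gripper_width': 0.08568051765350258}
```

View pics/side0.png

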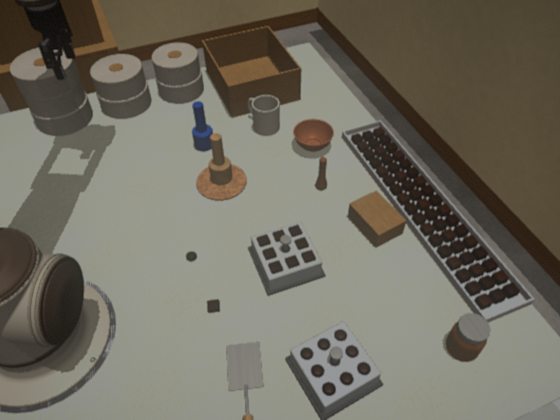

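View pics/top0.png

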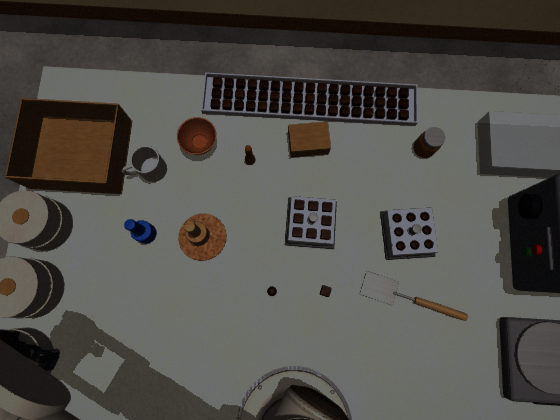

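The mallet stands on its mat at about top (203,237) and side (220,180). The round mould is at top (411,232) and side (335,365). The square mould is at top (312,221) and side (286,255). The blue look-alike is at top (140,232). I'll zoom in for accuracy.

Run:
```python
import cv2,numpy as np
t=cv2.imread("pics/top0.png");s=cv2.imread("pics/side0.png")
def c(im,x,y,w=65,h=50): return cv2.resize(im[y-h:y+h,x-w:x+w],None,fx=3,fy=3,interpolation=cv2.INTER_CUBIC)
a=np.vstack([np.hstack([c(t,203,230),c(t,411,230)]),np.hstack([c(s,220,165),c(s,335,365)])])
cv2.imwrite("pics/zoom0.png",np.clip(a*1.6,0,255).astype('u1'))
```

```text
(no output)
```

View pics/zoom0.png

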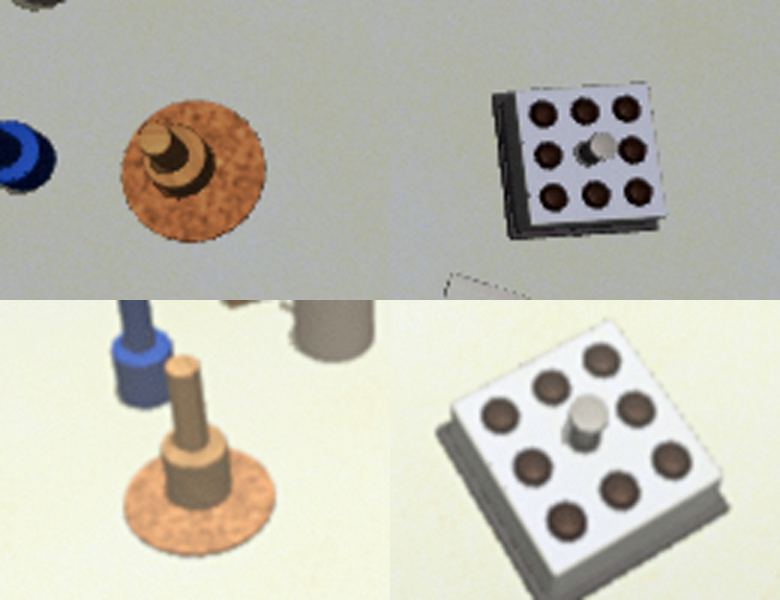

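```bash
cat > h.py <<'E'
import numpy as np
from rig import camera_info
from scipy.spatial.transform import Rotation as R
def P(n,u,v,z):
    c=camera_info(n); d=R.from_rotvec(c["orientation"]).as_matrix()@np.linalg.solve(c["mtx"],[u+0.,v+0.,1]); p=c["position"]
    return p+d*(z-p[2])/d[2]
def tri(a,b):
    A=[];B=[]
    for n,(u,v) in(("top",a),("side",b)):
        c=camera_info(n); d=R.from_rotvec(c["orientation"]).as_matrix()@np.linalg.solve(c["mtx"],[u,v,1]);d/=np.linalg.norm(d)
        M=np.eye(3)-np.outer(d,d);A.append(M);B.append(M@c["position"])
    return np.linalg.lstsq(np.vstack(A),np.hstack(B),rcond=None)[0]
E
python3 - <<'E'
from h import *
np.set_printoptions(precision=4,suppress=True)
for nm,a,b,z in(("mat",(202.7,237),(221.7,181.7),.006),("mallettop",(189,226),(216.3,137),.146),("rpin",(416.7,228),(336.3,352.3),.086),("sqpin",(312.7,217),(285.5,243),.086)):
    print(nm,P("top",*a,z),P("side",*b,z),tri(a,b))
from rig import robot
s=robot.sense();print(R.from_rotvec(s["ee_rot"]).as_matrix())
E
```

```text
mat [0.4614 0.2707 0.006 ] [0.4648 0.2673 0.006 ] [0.4639 0.2714 0.0017]
mallettop [0.4659 0.2804 0.146 ] [0.4691 0.2762 0.146 ] [0.4685 0.2813 0.1415]
rpin [ 0.505  -0.2835  0.086 ] [ 0.5067 -0.2844  0.086 ] [ 0.5061 -0.284   0.0851]
sqpin [ 0.5178 -0.0186  0.086 ] [ 0.5166 -0.0303  0.086 ] [ 0.521  -0.0198  0.0709]
[[-0.0005  0.3276  0.9448]
 [-0.001   0.9448 -0.3276]
 [-1.     -0.0011 -0.0001]]
```

```bash
python3 -m pendant '[{"delta_rot":[-0.0708,0,0],"delta_pos":[0,-0.15,0.35],"grip":1},{"delta_rot":[-0.1416,0,0],"delta_pos":[0,-0.3,0.7],"grip":1},{"delta_rot":[-0.2124,0,0],"delta_pos":[0,-0.45,1.0],"grip":1},{"delta_rot":[-0.2124,0,0],"delta_pos":[0,-0.45,1.0],"grip":1}]'
python3 - <<'E'
from h import *
from rig import robot
s=robot.sense();print(s["position"],R.from_rotvec(s["ee_rot"]).as_matrix().round(4))
E
```

```text
clock: 0.43
position: [0.2712, 0.4648, 0.2311]
ee_rot: [-0.008, 1.57, 0.005]
force: [-0.1, -0.2, 0.0]
gripper_width: 0.0855
[0.27120723 0.46476993 0.23105149] [[ 7.0e-04 -8.3e-03  1.0e+00]
 [-1.5e-03  1.0e+00  8.3e-03]
 [-1.0e+00 -1.5e-03  7.0e-04]]
```

```bash
python3 -m pendant '[{"delta_rot":[0,0,0],"delta_pos":[0,-0.3,0.3],"grip":1},{"delta_rot":[0,0,0],"delta_pos":[0,-0.6,0.6],"grip":1},{"delta_rot":[0,0,0],"delta_pos":[0,-1,1],"grip":1},{"delta_rot":[0,0,0],"delta_pos":[0,-1,1],"grip":1}]'; python3 -m pendant '[{"delta_rot":[0,0,0],"delta_pos":[0,-0.3,0.3],"grip":1},{"delta_rot":[0,0,0],"delta_pos":[0,-0.6,0.6],"grip":1},{"delta_rot":[0,0,0],"delta_pos":[0,-0.85,0.95],"grip":1},{"delta_rot":[0,0,0],"delta_pos":[0,-0.85,0.95],"grip":1},{"delta_rot":[0,0,0],"delta_pos":[0,-0.85,0.95],"grip":1},{"delta_rot":[0,0,0],"delta_pos":[0,-0.85,0.95],"grip":1}]';  python3 - <<'E'
from h import *
from rig import robot,grab_frame
import cv2
s=robot.sense();print(s["position"],R.from_rotvec(s["ee_rot"]).as_matrix().round(4))
f=np.hstack([cv2.resize(grab_frame(n)[y-75:y+75,x-100:x+100,::-1],None,fx=2,fy=2) for n,x,y in(("top",203,220),("side",220,150))])
cv2.imwrite("pics/a1.png",np.clip(f*1.4,0,255))
E
```

```text
clock: 0.77
position: [0.3705, 0.365, 0.231]
ee_rot: [0.001, 1.571, -0.003]
force: [-0.2, 1.2, 0.4]
gripper_width: 0.0853
clock: 1.27
position: [0.4628, 0.283, 0.2309]
ee_rot: [0.001, 1.572, -0.001]
force: [-0.2, 0.3, -0.6]
gripper_width: 0.0852
[0.46284873 0.283036   0.23091467] [[-1.0e-03  1.3e-03  1.0e+00]
 [-1.0e-04  1.0e+00 -1.3e-03]
 [-1.0e+00 -1.0e-04 -1.0e-03]][ WARN:0@3.305] global loadsave.cpp:1063 imwrite_ Unsupported depth image for selected encoder is fallbacked to CV_8U.
```

View pics/a1.png

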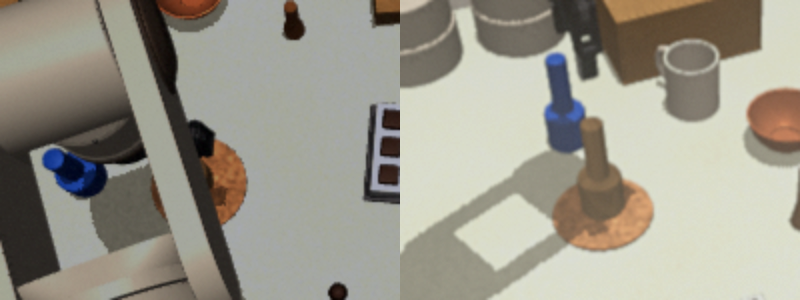

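```bash
python3 -m pendant '[{"delta_rot":[0,0,0],"delta_pos":[0.3,-0.05,0.045],"grip":1},{"delta_rot":[0,0,0],"delta_pos":[0.6,-0.05,0.045],"grip":1},{"delta_rot":[0,0,0],"delta_pos":[0.75,-0.05,0.045],"grip":1},{"delta_rot":[0,0,0],"delta_pos":[0.75,-0.05,0.045],"grip":1},{"delta_rot":[0,0,0],"delta_pos":[0.75,-0.05,0.045],"grip":1}]';  python3 - <<'E'
from h import *
from rig import robot,grab_frame,camera_info
import cv2
s=robot.sense();print(s["position"])
n,x,y="side",220,140
c=camera_info(n);M=R.from_rotvec(c["orientation"]).as_matrix()
q=c["mtx"]@(M.T@(s["position"]-c["position"]));print(q[:2]/q[2])
f=cv2.resize(grab_frame(n)[y-75:y+75,x-100:x+100,::-1],None,fx=4,fy=4)
cv2.imwrite("pics/a2.png",np.clip(f*1.4,0,255).astype('u1'))
E
```

```text
clock: 1.78
position: [0.4668, 0.2787, 0.1565]
ee_rot: [-0.001, 1.572, 0.001]
force: [0.5, 0.6, 0.9]
gripper_width: 0.0854
[0.4667878  0.2786721  0.15651144]
[214.53074181 133.16841618]
```

View pics/a2.png

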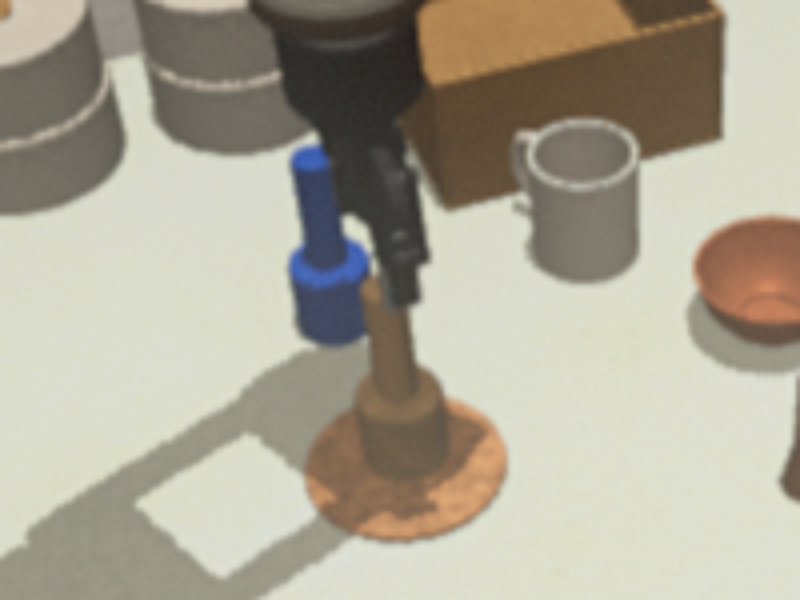

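The near finger stands in front of the handle (crop ~ (400,280)) and the TCP projects to side (214.5,133), close to the handle top, so I'm aligned with it. Next I descend and grip.

```bash
python3 -m pendant '[{"delta_rot":[0,0,0],"delta_pos":[0.3,0,0],"grip":1},{"delta_rot":[0,0,0],"delta_pos":[0.5,0,0],"grip":1},{"delta_rot":[0,0,0],"delta_pos":[0.64,0,0],"grip":1},{"delta_rot":[0,0,0],"delta_pos":[0.64,0,0],"grip":1},{"delta_rot":[0,0,0],"delta_pos":[0.64,0,0],"grip":1}]';python3 -m pendant '[{"delta_rot":[0,0,0],"delta_pos":[0,0,0],"grip":-1},{"delta_rot":[0,0,0],"delta_pos":[0,0,0],"grip":-1},{"delta_rot":[0,0,0],"delta_pos":[0,0,0],"grip":-1},{"delta_rot":[0,0,0],"delta_pos":[0,0,0],"grip":-1},{"delta_rot":[0,0,0],"delta_pos":[0,0,0],"grip":-1},{"delta_rot":[0,0,0],"delta_pos":[0,0,0],"grip":-1},{"delta_rot":[0,0,0],"delta_pos":[0,0,0],"grip":-1},{"delta_rot":[0,0,0],"delta_pos":[0,0,0],"grip":-1},{"delta_rot":[0,0,0],"delta_pos":[0,0,0],"grip":-1},{"delta_rot":[0,0,0],"delta_pos":[0,0,0],"grip":-1}]'; python3 -c "
from rig import robot;s=robot.sense();print(s['position'],s['force'],s['gripper_width'])"
```

```text
clock: 2.25
position: [0.4679, 0.2784, 0.0936]
ee_rot: [0.0, 1.57, 0.0]
force: [0.1, 0.8, 0.6]
gripper_width: 0.0854
clock: 3.08
position: [0.4678, 0.278, 0.0927]
ee_rot: [0.0, 1.57, -0.0]
force: [0.1, 0.0, 5.9]
gripper_width: 0.0265
[0.46784139 0.27799096 0.09269493] [0.12143216 0.0364267  5.90139405] 0.026519177809488245
```

```bash
python3 -m pendant '[{"delta_rot":[0,0,0],"delta_pos":[-0.2,0,0],"grip":-1},{"delta_rot":[0,0,0],"delta_pos":[-0.5,0,0],"grip":-1},{"delta_rot":[0,0,0],"delta_pos":[-0.8,0,0],"grip":-1},{"delta_rot":[0,0,0],"delta_pos":[-1,0,0],"grip":-1},{"delta_rot":[0,0,0],"delta_pos":[-1,0,0],"grip":-1},{"delta_rot":[0,0,0],"delta_pos":[-1,0,0],"grip":-1}]';python3 - <<'E'
from h import *
from rig import robot,grab_frame,camera_info
import cv2
s=robot.sense();print(s["position"],s["force"],s["gripper_width"])
n,x,y="side",220,140
f=cv2.resize(grab_frame(n)[y-75:y+75,x-100:x+100,::-1],None,fx=4,fy=4)
cv2.imwrite("pics/a3.png",np.clip(f*1.4,0,255).astype('u1'))
E
```

```text
clock: 3.58
position: [0.4677, 0.2779, 0.1923]
ee_rot: [0.0, 1.57, 0.0]
force: [-0.4, 0.3, -4.3]
gripper_width: 0.0268
[0.4677014  0.27792888 0.19232681] [-0.37231969  0.26871656 -4.32512814] 0.026793462278286332
```

View pics/a3.png

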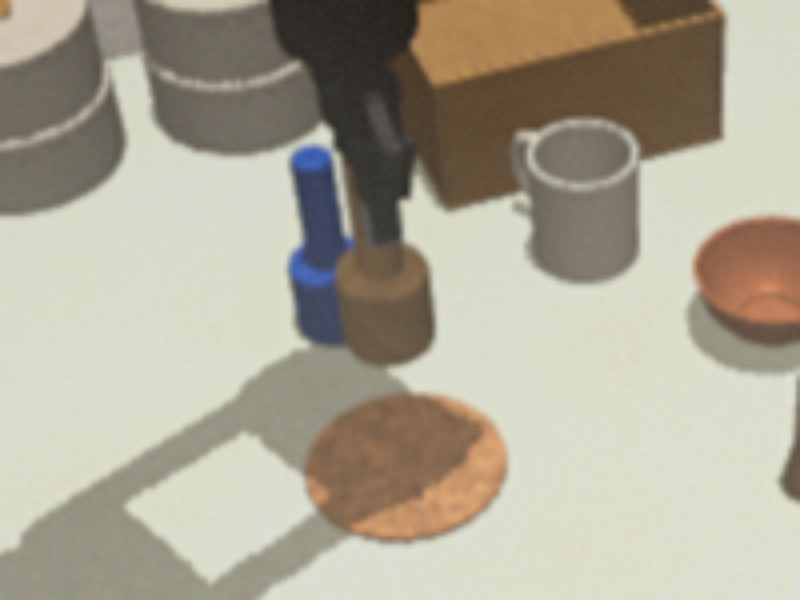

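The mallet is held upright and clear of the mat (head at crop ~ (385,305)). Now I carry it over.

```bash
python3 -m pendant '[{"delta_rot":[0,0,0],"delta_pos":[-0.2,-0.1,0],"grip":-1},{"delta_rot":[0,0,0],"delta_pos":[-0.4,-0.3,0],"grip":-1},{"delta_rot":[0,0,0],"delta_pos":[-0.5,-0.55,0.05],"grip":-1},{"delta_rot":[0,0,0],"delta_pos":[-0.5,-0.8,0.1],"grip":-1},{"delta_rot":[0,0,0],"delta_pos":[-0.5,-1,0.1],"grip":-1}]'
for i in 1 2 3 4; do :; done
python3 -m pendant '[{"delta_rot":[0,0,0],"delta_pos":[0,-0.25,0.02],"grip":-1},{"delta_rot":[0,0,0],"delta_pos":[0,-0.5,0.04],"grip":-1},{"delta_rot":[0,0,0],"delta_pos":[0,-0.75,0.06],"grip":-1},{"delta_rot":[0,0,0],"delta_pos":[0,-1,0.07],"grip":-1}]'
python3 -m pendant '[{"delta_rot":[0,0,0],"delta_pos":[0,-0.25,0.02],"grip":-1},{"delta_rot":[0,0,0],"delta_pos":[0,-0.5,0.04],"grip":-1},{"delta_rot":[0,0,0],"delta_pos":[0,-0.75,0.06],"grip":-1},{"delta_rot":[0,0,0],"delta_pos":[0,-1,0.07],"grip":-1}]'
python3 -m pendant '[{"delta_rot":[0,0,0],"delta_pos":[0,-0.25,0.02],"grip":-1},{"delta_rot":[0,0,0],"delta_pos":[0,-0.5,0.04],"grip":-1},{"delta_rot":[0,0,0],"delta_pos":[0,-0.75,0.06],"grip":-1},{"delta_rot":[0,0,0],"delta_pos":[0,-1,0.07],"grip":-1}]'
python3 -m pendant '[{"delta_rot":[0,0,0],"delta_pos":[0,-0.25,0.02],"grip":-1},{"delta_rot":[0,0,0],"delta_pos":[0,-0.5,0.04],"grip":-1},{"delta_rot":[0,0,0],"delta_pos":[0,-0.75,0.06],"grip":-1},{"delta_rot":[0,0,0],"delta_pos":[0,-1,0.07],"grip":-1}]'
python3 -m pendant '[{"delta_rot":[0,0,0],"delta_pos":[0,-0.25,0],"grip":-1},{"delta_rot":[0,0,0],"delta_pos":[0,-0.45,0],"grip":-1},{"delta_rot":[0,0,0],"delta_pos":[0,-0.6,0],"grip":-1},{"delta_rot":[0,0,0],"delta_pos":[0,-0.62,0],"grip":-1},{"delta_rot":[0,0,0],"delta_pos":[0,-0.62,0],"grip":-1},{"delta_rot":[0,0,0],"delta_pos":[0,-0.62,0],"grip":-1}]'
python3 -c "
from rig import robot;s=robot.sense();print(s['position'],s['ee_rot'],s['force'],s['gripper_width'],s['joint_pos'])"
```

```text
clock: 4.05
position: [0.4777, 0.1764, 0.2409]
ee_rot: [-0.0, 1.572, -0.001]
force: [0.3, 0.3, -4.6]
gripper_width: 0.0269
clock: 4.38
position: [0.484, 0.0767, 0.2403]
ee_rot: [-0.0, 1.574, -0.0]
force: [1.0, 0.3, -4.6]
gripper_width: 0.0268
clock: 4.72
position: [0.491, -0.0233, 0.2403]
ee_rot: [0.001, 1.574, 0.0]
force: [0.4, -0.4, -4.2]
gripper_width: 0.027
clock: 5.05
position: [0.498, -0.1232, 0.2402]
ee_rot: [0.001, 1.574, 0.001]
force: [0.8, 0.6, -4.0]
gripper_width: 0.0267
clock: 5.38
position: [0.505, -0.2231, 0.2401]
ee_rot: [0.002, 1.573, 0.001]
force: [0.1, -0.2, -3.2]
gripper_width: 0.0263
clock: 5.88
position: [0.5054, -0.2834, 0.2415]
ee_rot: [0.001, 1.572, 0.001]
force: [0.1, -0.4, -4.2]
gripper_width: 0.0265
[ 0.50540191 -0.28341983  0.24147707] [8.49706366e-04 1.57186241e+00 7.75415542e-04] [ 0.13866886 -0.39048637 -4.15783557] 0.02645050815912971 [-6.44119213e-01  1.57608885e-01  1.40878671e+00  1.86933869e-04
  1.57667082e+00 -2.21486729e+00]
```

```bash
python3 -m pendant '[{"delta_rot":[0,0,0],"delta_pos":[0.2,0,0],"grip":-1},{"delta_rot":[0,0,0],"delta_pos":[0.4,0,0],"grip":-1},{"delta_rot":[0,0,0],"delta_pos":[0.4,0,0],"grip":-1},{"delta_rot":[0,0,0],"delta_pos":[0.4,0,0],"grip":-1}]';python3 - <<'E'
from h import *
from rig import robot,grab_frame,camera_info
import cv2
s=robot.sense();print(s["position"],s["force"],s["gripper_width"])
n,x,y="side",340,325
f=cv2.resize(grab_frame(n)[y-75:y+75,x-100:x+100,::-1],None,fx=4,fy=4)
c=camera_info(n);M=R.from_rotvec(c["orientation"]).as_matrix()
for dz,r in((-.0867,.028),(-.0317,.028),(.086-s["position"][2],.012)):
  p=[]
  for a in np.linspace(0,2*np.pi,40):
    q=c["mtx"]@(M.T@(s["position"]+[r*np.cos(a),r*np.sin(a),dz]-c["position"]));p.append((q[:2]/q[2]-[x-100,y-75]+.5)*4)
  cv2.polylines(f,[np.int32(p)],True,(0,0,255),1)
cv2.imwrite("pics/a4.png",np.clip(f*1.4,0,255).astype('u1'))
E
```

```text
clock: 6.22
position: [0.5053, -0.283, 0.202]
ee_rot: [0.0, 1.572, 0.001]
force: [-0.1, 0.0, -3.1]
gripper_width: 0.0266
[ 0.50533839 -0.28302777  0.20202409] [-0.08284516  0.03770163 -3.09299487] 0.02659368650251274
```

View pics/a4.png

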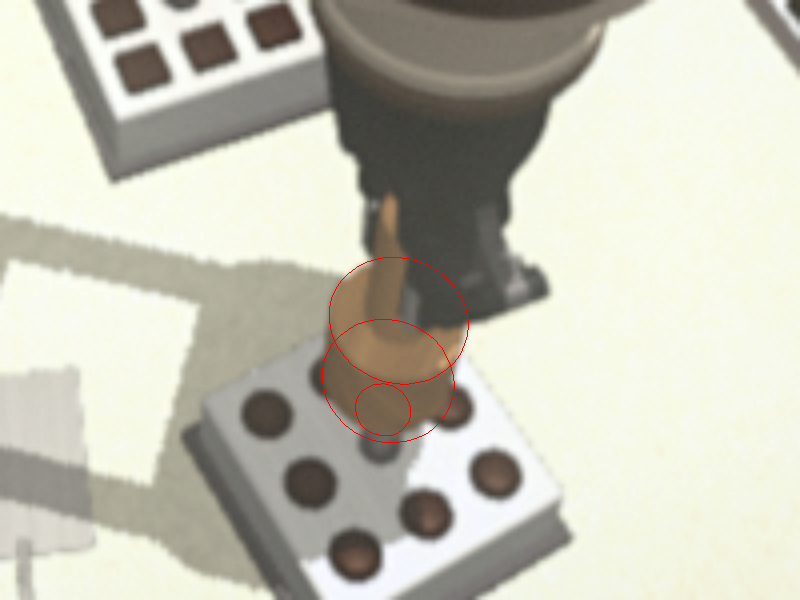

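The head sits over the round pin, and the overlaid outlines agree to a few mm. I'll find the exact contact height by force before striking.

```bash
python3 -m pendant '[{"delta_rot":[0,0,0],"delta_pos":[0.1,0,0],"grip":-1},{"delta_rot":[0,0,0],"delta_pos":[0.22,0,0],"grip":-1},{"delta_rot":[0,0,0],"delta_pos":[0.24,0,0],"grip":-1},{"delta_rot":[0,0,0],"delta_pos":[0.24,0,0],"grip":-1},{"delta_rot":[0,0,0],"delta_pos":[0.24,0,0],"grip":-1}]'
python3 -m pendant '[{"delta_rot":[0,0,0],"delta_pos":[0.03,0,0],"grip":-1},{"delta_rot":[0,0,0],"delta_pos":[0.03,0,0],"grip":-1},{"delta_rot":[0,0,0],"delta_pos":[0.03,0,0],"grip":-1}]'
python3 -m pendant '[{"delta_rot":[0,0,0],"delta_pos":[0.03,0,0],"grip":-1},{"delta_rot":[0,0,0],"delta_pos":[0.03,0,0],"grip":-1},{"delta_rot":[0,0,0],"delta_pos":[0.03,0,0],"grip":-1}]'
python3 -c "
from rig import robot;s=robot.sense();print(s['position'],s['force'],s['gripper_width'])"
```

```text
clock: 6.68
position: [0.5055, -0.2841, 0.1783]
ee_rot: [0.0, 1.571, -0.0]
force: [-0.3, -0.2, -3.3]
gripper_width: 0.0268
clock: 6.93
position: [0.5055, -0.2841, 0.1754]
ee_rot: [0.0, 1.571, -0.0]
force: [0.1, 0.8, -3.4]
gripper_width: 0.0266
clock: 7.18
position: [0.5056, -0.2842, 0.1725]
ee_rot: [-0.0, 1.57, -0.0]
force: [0.5, -0.2, -1.2]
gripper_width: 0.0265
[ 0.50563041 -0.28420831  0.17247913] [ 0.50494997 -0.24123557 -1.17772753] 0.026544300783303446
```

Contact is at TCP z = 0.1725, against a predicted 0.1727. I back off 30 mm, then strike to about 15.5 mm deep.

```bash
python3 -m pendant '[{"delta_rot":[0,0,0],"delta_pos":[-0.15,0,0],"grip":-1},{"delta_rot":[0,0,0],"delta_pos":[-0.3,0,0],"grip":-1},{"delta_rot":[0,0,0],"delta_pos":[-0.3,0,0],"grip":-1},{"delta_rot":[0,0,0],"delta_pos":[-0.3,0,0],"grip":-1},{"delta_rot":[0,0,0],"delta_pos":[-0.3,0,0],"grip":-1}]'
python3 -m pendant '[{"delta_rot":[0,0,0],"delta_pos":[0.05,0,0],"grip":-1},{"delta_rot":[0,0,0],"delta_pos":[0.15,0,0],"grip":-1},{"delta_rot":[0,0,0],"delta_pos":[0.25,0,0],"grip":-1},{"delta_rot":[0,0,0],"delta_pos":[0.35,0,0],"grip":-1},{"delta_rot":[0,0,0],"delta_pos":[0.46,0,0],"grip":-1},{"delta_rot":[0,0,0],"delta_pos":[0.46,0,0],"grip":-1}]'
python3 -m pendant '[{"delta_rot":[0,0,0],"delta_pos":[-0.2,0,0],"grip":-1},{"delta_rot":[0,0,0],"delta_pos":[-0.5,0,0],"grip":-1},{"delta_rot":[0,0,0],"delta_pos":[-0.83,0,0],"grip":-1},{"delta_rot":[0,0,0],"delta_pos":[-0.83,0,0],"grip":-1},{"delta_rot":[0,0,0],"delta_pos":[-0.83,0,0],"grip":-1},{"delta_rot":[0,0,0],"delta_pos":[-0.83,0,0],"grip":-1}]'
python3 - <<'E'
from h import *
from rig import robot,grab_frame,camera_info
import cv2
s=robot.sense();print(s["position"],s["force"],s["gripper_width"])
n,x,y="side",340,325
f=cv2.resize(grab_frame(n)[y-75:y+75,x-100:x+100,::-1],None,fx=4,fy=4)
cv2.imwrite("pics/a5.png",np.clip(f*1.4,0,255).astype('u1'))
E
```

```text
clock: 7.6
position: [0.5053, -0.2839, 0.2014]
ee_rot: [0.0, 1.572, 0.0]
force: [0.5, -0.1, -3.5]
gripper_width: 0.0267
clock: 8.1
position: [0.5054, -0.2834, 0.1547]
ee_rot: [0.001, 1.571, 0.001]
force: [-1.1, 4.2, 5.7]
gripper_width: 0.027
clock: 8.6
position: [0.5052, -0.2839, 0.2377]
ee_rot: [0.001, 1.572, 0.001]
force: [0.3, -0.4, -4.9]
gripper_width: 0.0269
[ 0.50523763 -0.28392062  0.23767154] [ 0.26705326 -0.40378364 -4.93916567] 0.02690811262125999
```

View pics/a5.png

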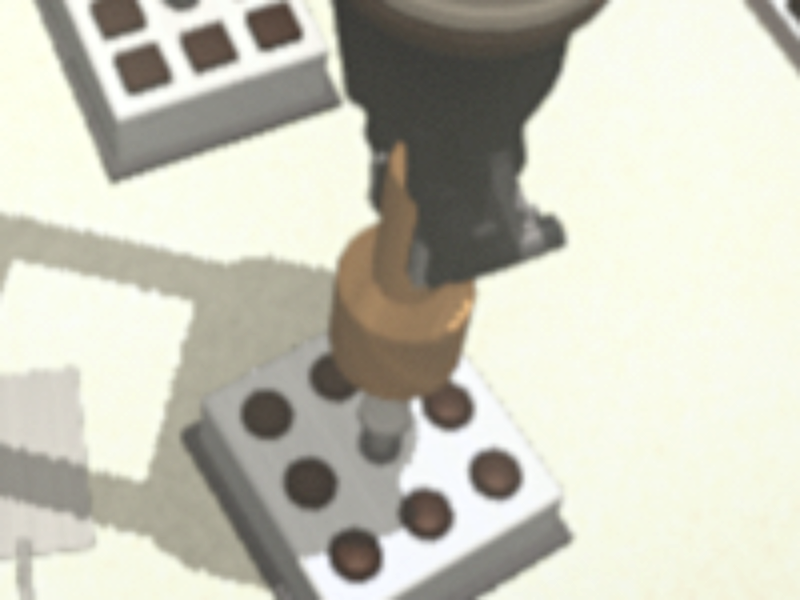

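The strike registered: force rose about 9 N, implying ~16 mm depth, and the pin head is up again at crop (385,415). Now I return to the mat.

```bash
python3 -m pendant '[{"delta_rot":[0,0,0],"delta_pos":[0,0.1,-0.02],"grip":-1},{"delta_rot":[0,0,0],"delta_pos":[0,0.3,-0.04],"grip":-1},{"delta_rot":[0,0,0],"delta_pos":[0,0.55,-0.06],"grip":-1},{"delta_rot":[0,0,0],"delta_pos":[0,0.8,-0.08],"grip":-1},{"delta_rot":[0,0,0],"delta_pos":[0,1,-0.08],"grip":-1}]'
python3 -m pendant '[{"delta_rot":[0,0,0],"delta_pos":[0,0.25,-0.02],"grip":-1},{"delta_rot":[0,0,0],"delta_pos":[0,0.5,-0.04],"grip":-1},{"delta_rot":[0,0,0],"delta_pos":[0,0.75,-0.06],"grip":-1},{"delta_rot":[0,0,0],"delta_pos":[0,1,-0.08],"grip":-1}]'
python3 -m pendant '[{"delta_rot":[0,0,0],"delta_pos":[0,0.25,-0.02],"grip":-1},{"delta_rot":[0,0,0],"delta_pos":[0,0.5,-0.04],"grip":-1},{"delta_rot":[0,0,0],"delta_pos":[0,0.75,-0.06],"grip":-1},{"delta_rot":[0,0,0],"delta_pos":[0,1,-0.08],"grip":-1}]'
python3 -m pendant '[{"delta_rot":[0,0,0],"delta_pos":[0,0.25,-0.02],"grip":-1},{"delta_rot":[0,0,0],"delta_pos":[0,0.5,-0.04],"grip":-1},{"delta_rot":[0,0,0],"delta_pos":[0,0.75,-0.06],"grip":-1},{"delta_rot":[0,0,0],"delta_pos":[0,1,-0.08],"grip":-1}]'
python3 -m pendant '[{"delta_rot":[0,0,0],"delta_pos":[0,0.25,-0.02],"grip":-1},{"delta_rot":[0,0,0],"delta_pos":[0,0.5,-0.04],"grip":-1},{"delta_rot":[0,0,0],"delta_pos":[0,0.75,-0.06],"grip":-1},{"delta_rot":[0,0,0],"delta_pos":[0,1,-0.08],"grip":-1}]'
python3 -m pendant '[{"delta_rot":[0,0,0],"delta_pos":[0,0.2,-0.02],"grip":-1},{"delta_rot":[0,0,0],"delta_pos":[0,0.4,-0.02],"grip":-1},{"delta_rot":[0,0,0],"delta_pos":[0,0.53,-0.02],"grip":-1},{"delta_rot":[0,0,0],"delta_pos":[0,0.53,-0.02],"grip":-1},{"delta_rot":[0,0,0],"delta_pos":[0,0.53,-0.02],"grip":-1},{"delta_rot":[0,0,0],"delta_pos":[0,0.53,-0.02],"grip":-1}]'
python3 -c "
from rig import robot;s=robot.sense();print(s['position'],s['ee_rot'],s['force'],s['gripper_width'])"
```

```text
clock: 9.07
position: [0.4966, -0.1819, 0.2381]
ee_rot: [0.001, 1.572, 0.001]
force: [0.2, 0.6, -4.2]
gripper_width: 0.0271
clock: 9.4
position: [0.4886, -0.0823, 0.2382]
ee_rot: [0.001, 1.572, 0.0]
force: [0.5, 0.8, -3.8]
gripper_width: 0.0265
clock: 9.73
position: [0.4805, 0.0176, 0.2382]
ee_rot: [0.0, 1.572, 0.0]
force: [0.0, 0.6, -3.2]
gripper_width: 0.0268
clock: 10.07
position: [0.4725, 0.1175, 0.2382]
ee_rot: [-0.0, 1.572, -0.0]
force: [0.6, -0.2, -3.5]
gripper_width: 0.0266
clock: 10.4
position: [0.4644, 0.2174, 0.2382]
ee_rot: [-0.0, 1.572, -0.0]
force: [0.6, -0.9, -2.8]
gripper_width: 0.027
clock: 10.9
position: [0.4634, 0.2684, 0.2388]
ee_rot: [-0.0, 1.572, -0.001]
force: [0.3, -0.2, -3.3]
gripper_width: 0.0271
[0.46337134 0.26842389 0.23879926] [-3.29611745e-04  1.57152070e+00 -6.74865423e-04] [ 0.32948529 -0.18773084 -3.33165772] 0.02706354970164813
```

```bash
python3 -m pendant '[{"delta_rot":[0,0,0],"delta_pos":[0.2,0,0],"grip":-1},{"delta_rot":[0,0,0],"delta_pos":[0.45,0,0],"grip":-1},{"delta_rot":[0,0,0],"delta_pos":[0.7,0,0],"grip":-1},{"delta_rot":[0,0,0],"delta_pos":[1,0,0],"grip":-1},{"delta_rot":[0,0,0],"delta_pos":[1,0,0],"grip":-1}]'
python3 -m pendant '[{"delta_rot":[0,0,0],"delta_pos":[0.15,0,0],"grip":-1},{"delta_rot":[0,0,0],"delta_pos":[0.3,0,0],"grip":-1},{"delta_rot":[0,0,0],"delta_pos":[0.41,0,0],"grip":-1},{"delta_rot":[0,0,0],"delta_pos":[0.41,0,0],"grip":-1},{"delta_rot":[0,0,0],"delta_pos":[0.41,0,0],"grip":-1}]'
python3 -m pendant '[{"delta_rot":[0,0,0],"delta_pos":[0.02,0,0],"grip":-1},{"delta_rot":[0,0,0],"delta_pos":[0.02,0,0],"grip":-1},{"delta_rot":[0,0,0],"delta_pos":[0.02,0,0],"grip":-1}]'
python3 - <<'E'
from h import *
from rig import robot,grab_frame,camera_info
import cv2
s=robot.sense();print(s["position"],s["force"],s["gripper_width"])
n,x,y="side",220,140
f=cv2.resize(grab_frame(n)[y-75:y+75,x-100:x+100,::-1],None,fx=4,fy=4)
cv2.imwrite("pics/a6.png",np.clip(f*1.4,0,255).astype('u1'))
E
```

```text
clock: 11.32
position: [0.4615, 0.2671, 0.1341]
ee_rot: [-0.001, 1.578, -0.003]
force: [-2.2, -1.0, -5.1]
gripper_width: 0.0271
clock: 11.73
position: [0.4638, 0.2687, 0.099]
ee_rot: [0.0, 1.571, -0.001]
force: [0.3, 0.1, -4.3]
gripper_width: 0.0267
clock: 11.98
position: [0.4639, 0.269, 0.097]
ee_rot: [0.0, 1.57, 0.0]
force: [-0.5, 0.9, -3.5]
gripper_width: 0.0265
[0.46385991 0.26900298 0.09696138] [-0.48433746  0.87677514 -3.53843301] 0.02653684200922088
```

View pics/a6.png

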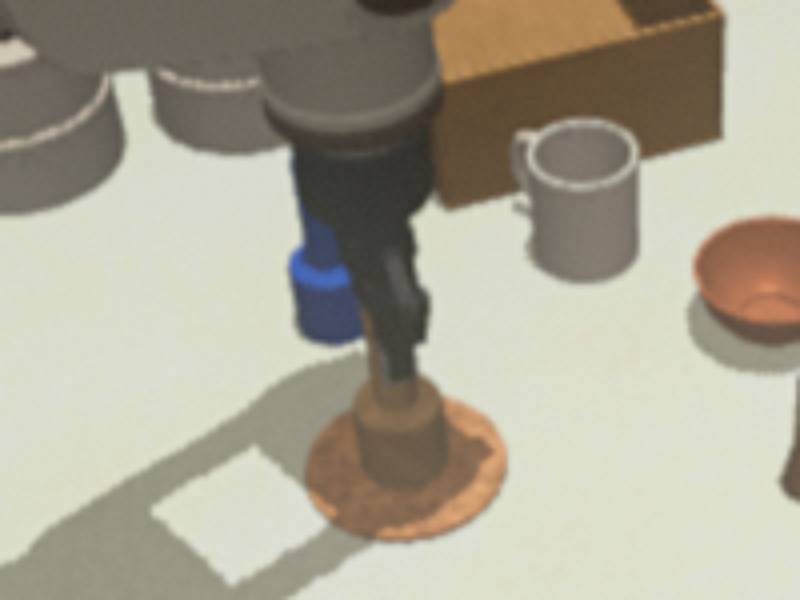

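The mallet is over the mat centre (crop (400,465)) and upright, a few mm above it. I continue down in small steps.

```bash
python3 -m pendant '[{"delta_rot":[0,0,0],"delta_pos":[0.02,0,0],"grip":-1},{"delta_rot":[0,0,0],"delta_pos":[0.02,0,0],"grip":-1},{"delta_rot":[0,0,0],"delta_pos":[0.02,0,0],"grip":-1}]'
python3 -m pendant '[{"delta_rot":[0,0,0],"delta_pos":[0.015,0,0],"grip":-1},{"delta_rot":[0,0,0],"delta_pos":[0.015,0,0],"grip":-1},{"delta_rot":[0,0,0],"delta_pos":[0.015,0,0],"grip":-1}]'
python3 -m pendant '[{"delta_rot":[0,0,0],"delta_pos":[0.01,0,0],"grip":-1},{"delta_rot":[0,0,0],"delta_pos":[0.01,0,0],"grip":-1},{"delta_rot":[0,0,0],"delta_pos":[0.01,0,0],"grip":-1}]'
```

```text
clock: 12.28
position: [0.4635, 0.2689, 0.0942]
ee_rot: [-0.0, 1.571, -0.0]
force: [0.2, 0.3, -2.5]
gripper_width: 0.0267
clock: 12.53
position: [0.4635, 0.2689, 0.0927]
ee_rot: [-0.0, 1.571, -0.0]
force: [0.7, 0.3, -3.8]
gripper_width: 0.027
clock: 12.78
position: [0.4638, 0.2691, 0.0922]
ee_rot: [0.0, 1.57, 0.0]
force: [-0.1, 0.1, 3.2]
gripper_width: 0.0267
```

```bash
python3 -m pendant '[{"delta_rot":[0,0,0],"delta_pos":[0,0,0],"grip":1},{"delta_rot":[0,0,0],"delta_pos":[0,0,0],"grip":1},{"delta_rot":[0,0,0],"delta_pos":[0,0,0],"grip":1},{"delta_rot":[0,0,0],"delta_pos":[0,0,0],"grip":1},{"delta_rot":[0,0,0],"delta_pos":[0,0,0],"grip":1},{"delta_rot":[0,0,0],"delta_pos":[0,0,0],"grip":1},{"delta_rot":[0,0,0],"delta_pos":[0,0,0],"grip":1},{"delta_rot":[0,0,0],"delta_pos":[0,0,0],"grip":1},{"delta_rot":[0,0,0],"delta_pos":[0,0,0],"grip":1}]'
python3 -m pendant '[{"delta_rot":[0,0,0],"delta_pos":[-0.15,0,0],"grip":1},{"delta_rot":[0,0,0],"delta_pos":[-0.4,0,0],"grip":1},{"delta_rot":[0,0,0],"delta_pos":[-0.7,0,0],"grip":1},{"delta_rot":[0,0,0],"delta_pos":[-1,0,0],"grip":1},{"delta_rot":[0,0,0],"delta_pos":[-1,0,0],"grip":1}]'
python3 -m pendant '[{"delta_rot":[0,0,0],"delta_pos":[-0.3,0,0],"grip":1},{"delta_rot":[0,0,0],"delta_pos":[-0.6,0,0],"grip":1},{"delta_rot":[0,0,0],"delta_pos":[-0.6,0,-0.3],"grip":1},{"delta_rot":[0,0,0],"delta_pos":[-0.6,0,-0.6],"grip":1},{"delta_rot":[0,0,0],"delta_pos":[-0.6,0,-1],"grip":1},{"delta_rot":[0,0,0],"delta_pos":[-0.6,0,-1],"grip":1},{"delta_rot":[0,0,0],"delta_pos":[-0.6,0,-1],"grip":1}]'
python3 - <<'E'
from rig import robot,grab_frame
import cv2,numpy as np
s=robot.sense();print(s["position"],s["force"],s["gripper_width"])
c=lambda im,x,y:cv2.resize(im[y-50:y+50,x-65:x+65],None,fx=3,fy=3,interpolation=cv2.INTER_CUBIC)
t=grab_frame("top")[:,:,::-1];f=grab_frame("side")[:,:,::-1]
a=np.vstack([np.hstack([c(t,203,230),c(t,411,230)]),np.hstack([c(f,220,165),c(f,320,320)])])
cv2.imwrite("pics/a7.png",np.clip(a*1.4,0,255).astype('u1'))
E
```

```text
clock: 13.53
position: [0.4636, 0.2689, 0.0917]
ee_rot: [0.0, 1.571, -0.0]
force: [0.7, -0.1, 0.7]
gripper_width: 0.0853
clock: 13.95
position: [0.4652, 0.2696, 0.1976]
ee_rot: [0.002, 1.564, 0.002]
force: [1.2, 0.9, 0.6]
gripper_width: 0.0857
clock: 14.53
position: [0.3625, 0.2691, 0.2524]
ee_rot: [-0.0, 1.569, 0.002]
force: [1.0, -0.6, -0.1]
gripper_width: 0.0856
[0.36249442 0.26912261 0.25236165] [ 1.02204397 -0.57531051 -0.1464155 ] 0.08561950143358418
```

View pics/a7.png

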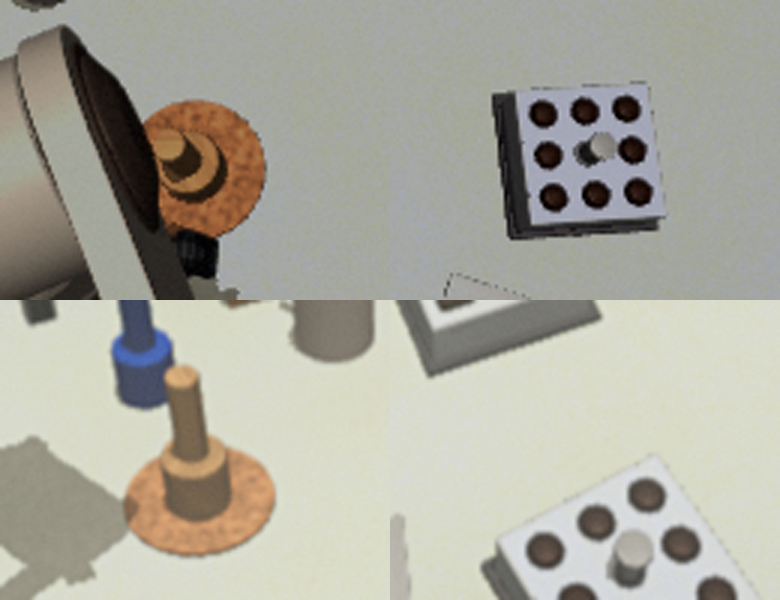

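The mallet stands upright and free near the mat centre (crop (195,490)), and the round pin is back up at the same pixels as at the start. I'm handing in.

```bash
python3 -c "
from rig import robot;print(robot.job_done())"
```

```text
the job is handed in; nothing more can be done
None
```

I struck the round pralines' pin once with the held mallet, let it spring back, and stood the mallet on its cork mat again. The job was handed in at about 14.6 s; no verdict was reported.

- **Strike:** I first found the pin by touch at TCP z = 0.1725 m (predicted 0.1727 m). From 30 mm above, I then struck at a commanded 100 to 130 mm/s.
- **Depth, where two readings disagree slightly:** the tool went about 17.8 mm below first contact, while the roughly 9 N rise in force suggests about 16 mm. Both are well over the required 12 mm. I did not measure the pin's speed; that rests on the commanded stroke.
- **Last pictures:** the round pin was up at the same pixels as at the start. The mallet stood upright on the mat, set down within a few mm of its centre. The gripper was open and clear, with about 1 N on the wrist.
- **Square pin:** the mallet passed well above it (underside about 150 mm up). I did not look at that pin again afterwards.

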